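Fit a clip-in temperature probe through the eye of a thermostat bath

TASK

Get the thermostat bath ready for measuring: lift the dust cap off the bath's probe neck and stand it upright, knob up, in the steel tray. Then squeeze the two side buttons of the temperature probe to free it from its parking dock, pass its rod down through the eye of the bath's neck and push the head fully home, and let go so that both buttons spring out and lock it. Leave the flask, the bottle and the beaker standing where they are.

Things in the scene. Friction and masses are not known exactly. Their poses are not given: they have to be found in the camera images.
- probe: Temperature probe, upright, 0.16 kg, 155 mm long, locked in the dock at the start. White head, a block 30 mm (its x) by 40 mm (its y) by 50 mm high, a grey spring button on each y face. Origin on the rod's axis in the shoulder plane (underside of the head), z up. Below the shoulder: a spigot, 12 mm radius, 5 mm long, two hooks and the rod.
- probe_tip (a point): Lower end of the probe's stiff steel rod, on its axis, 105 mm below the shoulder. The rod has 5 mm radius; its last 12 mm taper to a blunt point. Axes as the probe's.
- probe_grip (a point): Where to squeeze the probe: between the middles of its two buttons, 26 mm above the shoulder. Axes as the probe's; squeeze along y. 52 mm over both buttons when out, 40 mm when both are flush; then the gripper bears on the head itself.
- button_l (a joint): Press travel of the button on the probe's +y face, m: 0 sprung out, 0.006 flush. Button 18 mm wide, 12 to 40 mm above the shoulder; spring 1.5 N out, 4 N flush. It moves a hook 8 to 14.5 mm below the shoulder, reaching 17.5 mm from the axis when out, 11.5 mm when flush. Unless both are pressed the probe can neither leave a neck nor go fully into one.
- button_r (a joint): The same for the button on the probe's -y face.
- bath_seat (a point): Centre of the top face of the bath's probe neck, where the probe's shoulder comes to rest, 140 mm above the bench; axes as the bath's. Upright grey tube, 26 mm outer radius; from the top: lip of 13.5 mm bore radius, 6 mm deep; undercut of 20 mm radius, 12 mm deep; the eye, a hole of 7 mm radius, 10 mm deep; then open tank to 6 mm above the bench. Capped at the start.
- dock_seat (a point): Centre of the top face of the parking dock's neck, 125 mm above the bench, where the probe's shoulder rests at the start; axes as the dock's. Its neck has the same shape as the bath's neck. Seated in either neck, the hooks lie 2 mm below the lip and lock there.
- bath: Thermostat bath, fixed; origin on the bench under its centre, x to its back, z up. Blue tank, cream cover 184 (x) by 204 mm (y), top at 112 mm. Probe neck at x -35, y +35 mm. At the back a cream control head: x +28 to +88 mm, 170 mm wide, up to 197 mm above the bench. White vent stub, 12 mm radius, at x -50, y -60 mm, up to 147 mm.
- dock: Parking dock, fixed; origin on the bench under its centre, z up. Grey foot 90 mm square and 10 mm high, column 62 mm square up to 97 mm, then the neck, 26 mm outer radius, up to 125 mm above the bench.
- cap: Dust cap, grey, 0.10 kg, loose over the bath's neck at the start; lifts straight off. Origin at the centre of its open rim, z up to its knob. Skirt 33 mm outer, 29 mm inner radius, 14 mm deep; top plate from 14 to 20 mm; stem of 10 mm radius; round knob of 14 mm radius from 28 to 58 mm above the rim. Grip the knob at about 44 mm.
- tray: Shallow steel tray fixed to the bench, 120 mm square, walls 18 mm high and 4 mm thick, floor 4 mm thick; origin on the bench under its centre, z up.
- flask: Conical glass flask, loose, 76 mm in diameter, 130 mm high, standing behind the dock (its +x side); origin at the centre of its foot. Bystander.
- bottle: Brown glass bottle, loose, 60 mm in diameter, 200 mm high, standing between the bath and the dock; origin at the centre of its foot. Bystander.
- beaker: White plastic beaker, loose, 70 mm in diameter, 90 mm high, standing nearest the robot, in the middle; origin at the centre of its foot. Bystander.
Mind the look-alikes: they are no part of the job. What is shaped like the cap but brown, orange or red is not meant.

How it is judged:
On the way, in this order (a step that is already met when the one before it is completed fails the run):
1. the dust cap stands upright in the tray, let go (z of cap in the frame of tray between 0.001 and 0.008 m and horizontal distance between cap and tray below 0.055 m and angle between cap's own z axis and vertical below 0.1 rad and linear speed of cap below 0.02 m/s and contact force between cap and the fingers below 0.1 N), for 0.2 s.
2. the probe is drawn up out of the dock with both buttons squeezed (value of joint each of button_l, button_r above 0.004 m and z of probe in the frame of dock_seat above 0.03 m), for 0.1 s.
At the end, for the whole second after the job is handed in: The probe is home in the bath's neck: its shoulder within 2.5 mm of the neck's top face and 4 mm of its axis, upright within 0.06 rad, both buttons out to within 1.5 mm, at rest. The dust cap stands upright on the tray's floor (within 0.1 rad, its centre within 55 mm of the tray's), at rest (horizontal distance between probe and bath_seat below 0.004 m and z of probe in the frame of bath_seat between -0.003 and 0.0025 m and angle between probe's own z axis and vertical below 0.06 rad and value of joint each of button_l, button_r below 0.0015 m and linear speed of each of probe, cap below 0.02 m/s and z of cap in the frame of tray between 0.001 and 0.008 m and horizontal distance between cap and tray below 0.055 m and angle between cap's own z axis and vertical below 0.1 rad); the robot touches nothing.
It fails at once if the flask is pushed more than 40 mm or tipped over (distance of flask from where it was at the start of the episode above 0.04 m or angle between flask's own z axis and vertical above 0.5 rad).
It fails at once if the bottle is pushed more than 40 mm or tipped over (distance of bottle from where it was at the start of the episode above 0.04 m or angle between bottle's own z axis and vertical above 0.5 rad).
It fails at once if the beaker is pushed more than 40 mm or tipped over (distance of beaker from where it was at the start of the episode above 0.04 m or angle between beaker's own z axis and vertical above 0.5 rad).
It also fails if it takes over 72 s, if anything falls off the work surface, if the arm or the gripper's body presses on something with over 40 N, if the wrist force passes 120 N, or if a joint passes its speed limit or range.

ROBOT

A 7-joint arm with a two-finger parallel gripper is mounted at the origin on the work surface. World frame = base frame: x ahead of the robot, y to its left, z up, the work surface at z = 0. Lengths are in m, angles in rad, forces in N, time in s.
With the tool pointing down it reaches from about 0.4 to 0.85 m from the base axis. Payload 10.4 kg.
Tool frame: the origin (TCP) lies at the centre of the arm's flange, where the gripper is bolted on; the fingertips stand 173 mm ahead of it and the grasp point (between the pads) lies 155 mm ahead of it; z points along the fingers, y is the line along which they close (so a half turn about z gives the same grasp; the last joint's range is limited). The gripper opens to 85 mm and grips with 20 to 120 N. Pads are 22 mm wide; open, the fingers measure 114 mm over their backs; the gripper's body (76 mm by 85 mm) begins 54 mm behind the grasp point. The pads swing forward as they close: fully open they stand 13 mm farther back than shut.
Start: joints at [1.129, 0.332, -0.065, 1.46, 0.022, 1.35, -0.088], TCP at [0.254, -0.571, 0.405] pointing down, gripper open.
Joint ranges: [-2.6, 2.6], [-0.5, 2.12], [-1.47, 1.34], [0.16, 2.42], [-1.27, 4.41], [0.06, 2.06], [-2.6, 2.6]. Speed limits (rad/s): [2.22, 2.22, 2.79, 2.79, 3.14, 3.14, 3.14].

INTERFACE

Orientations are given as a unit quaternion [x, y, z, w].
In Python, from workcell import manip, viewer, finder gives the robot as it stands.
- The arm moves only by the tool arm_command, never from a script. Its argument "plan" is a list of rows, each an object with "dp": the shift along the tool's x, y, z in mm, a list of three; "spin": the turn about the tool's z in rad. A call has 1 to 5 rows; each row shifts and turns the commanded pose from where the row before left it, along the tool's axes as they then stand; what a row does not reach is not made up. A row lasts 1/10 s, in which the tool goes at most 50 mm and 8.59 degrees, less where a joint would pass 70% of its speed; a pose out of reach is approached as far as the arm can. A call is refused whole if a number of a shift passes 50 or a number of a turn 0.15, either way. A call with a gripper value outside its range is refused whole. "grip" is the closure, from -1 (fully open) to 1 (shut), set as the call begins (left out, the last holds). The fingers move at their own pace and stop on an object; "newtons" is the grip in N (left out, the last holds). Time passes only in rows, so rows that do not move let the fingers close. It gives the time, the measured TCP pose, the force, the opening and the grip force at its end, in the units of the state.
- manip.get_obs(): the state, without advancing time (a new reading comes with each control period).
- viewer.camera(name): name is "scene" or "top" or "wrist"; returns the picture (400x640x3 uint8, blue, green, red); there is no depth.
- viewer.camera_params(name): a dict with "vertical_fov" (degrees; the focal length in pixels is half the picture's height over the tangent of half this angle, whatever the lens; pixels are square), "cx", "cy" (the principal point, pixels), "R" (3x3) and "t" (3): a world point X has camera coordinates R X + t; the wrist camera has in their place "T_tool_cam" (4x4, takes a point from camera to tool coordinates, whose origin is the TCP and whose axes are the flange's). Camera axes: x right, y down, z forward; pixel columns grow to the right and rows downward; lengths in m; the calibration is good to about 2 mm. A picture is of the moment at which its call begins: read the wrist's pose just before it. camera_params takes no time and is no camera call.
- manip.hand_in(): hands the job in; it is judged then, once.
Trained networks look in the newest picture that a camera, given by its name, has taken for a name from the list of things; names that differ only in an ending like _2 or _b are one class to them, and where a whole thing is asked for, a point or a joint stands for the part that bears it (a point fixed in the world has none). Each returns a list of dicts, best first, with "score" (0 to 1); they miss things now and then, are a little off and sometimes report something else, mostly with a low value. They report only what shows in the picture. A call takes as long as a camera call. They do not tell look-alikes from the thing itself.
- finder.find_in(camera, thing): "position" ([x, y, z] in m, in world coordinates, good to about 4 mm: the middle of the surface that is visible of it).
The state is a dict: "clock": time; "joint_pos": joint angles; "joint_velocities": joint speeds; "tau": joint torques, N m; "position": TCP position; "ee_rot": TCP orientation; "ft_force": force on the tool from outside, world axes, zero at the start; "torque": the same for the moment, N m; "grip_width": opening from 0.0 (shut) to 1.0 (fully open); "grasp_force": force on a finger pad.
Only numpy, scipy, OpenCV 4.12 (cv2) and the standard library are available. Lean on these libraries where they do the work, as an engineer would, in place of code of your own. Each camera call takes 0.05 s, during which the arm holds its last target. There are 200 camera calls.

## Working session

There is one attempt and no reset: what is moved stays moved. The work goes in short steps, Python scripts to look and compute and a tool call to move; the robot and the scene stay as the last step left them, time stands still between calls to the robot, and variables do not carry over. Pictures are saved under pics/ and viewed, at most 10 in all, crops included, and the job is handed in when it is done.

Besides the shell and the picture viewer there is one more tool, called after "Call:" in YAML: its name, and indented under it one key for each argument. arm_command: Moves the arm, as the interface text tells. Its arguments: {"type":"object","properties":{"plan":{"type":"array","items":{"type":"object","properties":{"dp":{"type":"array","items":{"type":"number"}},"spin":{"type":"number"}}}},"grip":{"type":"number"},"newtons":{"type":"number"}},"required":["plan"]}

```bash
ls; mkdir -p pics
cat > h.py <<'E'
import numpy as np,cv2
from workcell import manip,viewer,finder
from scipy.spatial.transform import Rotation as Ro
def snap(n,f):
    o=manip.get_obs(); im=viewer.camera(n); cv2.imwrite(f'pics/{f}.png',im); return o,im
def cam(n,o=None):
    p=viewer.camera_params(n); f=200/np.tan(np.radians(p['vertical_fov'])/2)
    if 'R' in p: R=np.array(p['R']);t=np.array(p['t'])
    else:
        T=np.eye(4);T[:3,:3]=Ro.from_quat(o['ee_rot']).as_matrix();T[:3,3]=o['position']
        M=np.linalg.inv(T@np.array(p['T_tool_cam']));R=M[:3,:3];t=M[:3,3]
    return f,p['cx'],p['cy'],R,t
def proj(n,X,o=None):
    f,cx,cy,R,t=cam(n,o);c=R@np.array(X)+t;return np.array([cx+f*c[0]/c[2],cy+f*c[1]/c[2]])
def ray(n,uv,z,o=None):
    f,cx,cy,R,t=cam(n,o);d=R.T@np.array([(uv[0]-cx)/f,(uv[1]-cy)/f,1]);C=-R.T@t
    return C+d*(z-C[2])/d[2]
E
python3 - <<'E'
from h import *
np.set_printoptions(precision=4,suppress=True)
for n in ('scene','top'):
    o,im=snap(n,n+'0'); print(n,viewer.camera_params(n))
    for th in ('probe','cap','tray','bath','dock','flask','bottle','beaker'):
        print(th,[(np.round(d['position'],3).tolist(),round(d['score'],2)) for d in finder.find_in(n,th)])
o=manip.get_obs();print(o);print(viewer.camera_params('wrist'))
a=cv2.imread('pics/scene0.png')
E
```

```text
pics
scene {'vertical_fov': 50.60735756349891, 'cx': 314.17760237661315, 'cy': 197.98473288338587, 'R': array([[ 0.4281,  0.9037,  0.0072],
       [ 0.5324, -0.2458, -0.81  ],
       [-0.7302,  0.3506, -0.5864]]), 't': array([-0.1664, -0.2092,  1.6454])}
probe [([0.562, 0.21, 0.157], 0.51)]
cap [([0.75, -0.104, 0.022], 0.98), ([0.539, -0.221, 0.17], 0.77), ([0.499, -0.458, 0.021], 0.72)]
tray [([0.42, 0.194, 0.002], 0.85)]
bath [([0.635, -0.288, 0.116], 0.77)]
dock [([0.571, 0.194, 0.053], 0.7), ([0.657, 0.269, 0.053], 0.7), ([0.451, 0.012, 0.062], 0.23)]
flask [([0.655, 0.269, 0.053], 0.97)]
bottle [([0.618, -0.028, 0.102], 0.81)]
beaker [([0.447, 0.011, 0.066], 0.87)]
top {'vertical_fov': 44.50922188379697, 'cx': 315.67068599012066, 'cy': 202.33598621762266, 'R': array([[ 0.0206, -0.9994,  0.0289],
       [-0.9801, -0.0259, -0.1968],
       [ 0.1974, -0.0242, -0.98  ]]), 't': array([-0.1154,  0.5654,  1.4917])}
probe [([0.546, 0.211, 0.179], 0.7), ([0.432, 0.2, 0.002], 0.47)]
cap [([0.531, -0.218, 0.147], 0.95), ([0.366, -0.135, 0.018], 0.92), ([0.731, -0.093, 0.023], 0.81), ([0.48
[... 458 characters left out ...]
ies': array([-0.0013, -0.0004, -0.0006,  0.0002,  0.001 , -0.0007, -0.0008]), 'tau': array([ -0.0001, -62.5228,   0.0485, -39.1827,   0.0163,   0.002 ,
         0.    ]), 'position': array([ 0.2542, -0.571 ,  0.4047]), 'ee_rot': array([0.9782, 0.2079, 0.    , 0.    ]), 'ft_force': array([ 0.3251, -0.5099, -0.8291]), 'torque': array([ 0.044 , -0.006 ,  0.0301]), 'grasp_force': 0.0, 'grip_width': 1.0009997768871282}
{'vertical_fov': 66.89274285019896, 'cx': 320.1201658614692, 'cy': 196.71808118986496, 'T_tool_cam': array([[-0.0006, -0.9495, -0.3139,  0.0819],
       [ 1.    , -0.0005, -0.0005, -0.0004],
       [ 0.0003, -0.3139,  0.9495,  0.0307],
       [ 0.    ,  0.    ,  0.    ,  1.    ]])}
```

View pics/scene0.png

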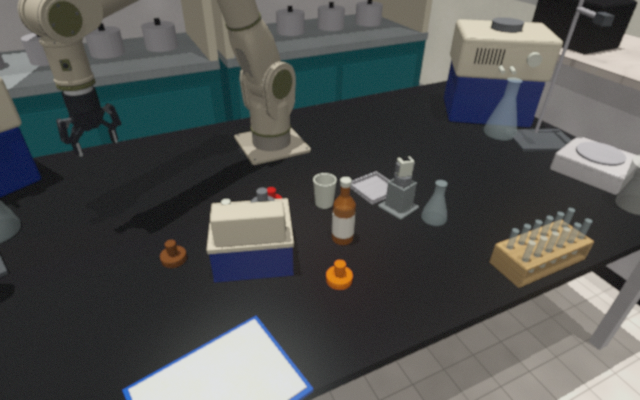

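View pics/top0.png

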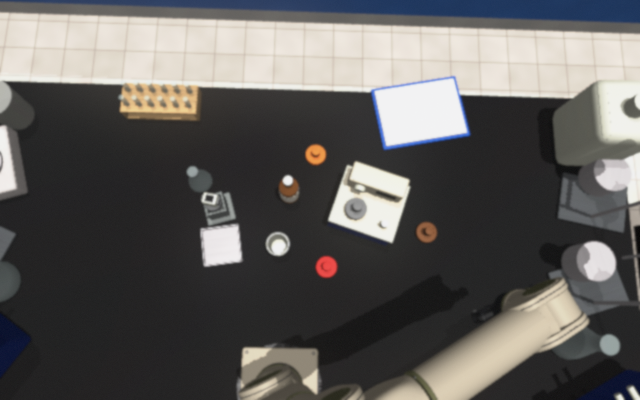

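The scene view shows the bath (250,240) with a grey capped neck hidden behind its head. The probe in its dock is at (403,180), the tray at (375,187), the bottle at (343,215) and the beaker at (325,190). In the top view the grey cap is at (355,208), the probe at (209,198) and the tray at (221,245). The orange, red and brown caps are the look-alikes.

Run:
```python
from h import *
im=cv2.imread('pics/top0.png')
a=cv2.resize(im[150:260,310:430],None,fx=4.5,fy=4.5,interpolation=cv2.INTER_CUBIC)
b=cv2.resize(im[160:275,190:250],None,fx=4.3,fy=4.3,interpolation=cv2.INTER_CUBIC)
c=np.zeros((500,800,3),np.uint8);c[:a.shape[0],:a.shape[1]]=a;c[:b.shape[0],540:540+b.shape[1]]=b
cv2.imwrite('pics/crop1.png',c)
for n,uv,z in (('knob',(354,207),.184),('fl',(329,220),.112),('fr',(395,241),.112),('br',(410,190),.112),('probe',(209,198),.175),('tray',(221,245),.01)):print(n,ray('top',uv,z).round(3))
```

```text
knob [ 0.532 -0.211  0.184]
fl [ 0.503 -0.142  0.112]
fr [ 0.444 -0.343  0.112]
br [ 0.604 -0.392  0.112]
probe [0.549 0.212 0.175]
tray [0.431 0.196 0.01 ]
```

View pics/crop1.png

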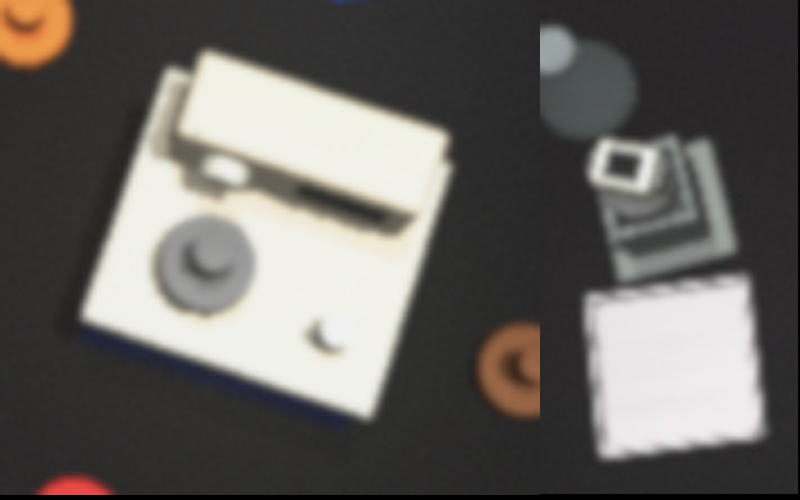

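The crop shows the grey cap on the neck with its knob at about (208,258), so full-image (356,207), and the bath yawed about -0.29 rad. The probe head in the dock is at (625,165). Both agree with the networks. I'll move above the cap.

Call:
arm_command:
  plan:
    - {"dp": [40, -21, -4]}
    - {"dp": [40, -21, -4]}
    - {"dp": [40, -21, -4]}
    - {"dp": [40, -21, -4]}
    - {"dp": [40, -21, -4]}
  grip: -1

```text
invalid input at $.plan[0]: expected keys dp, spin
```

Call:
arm_command:
  plan:
    - {"dp": [40, -21, 0]}
    - {"dp": [40, -21, 0]}
    - {"dp": [40, -21, 0]}
    - {"dp": [40, -21, 0]}
    - {"dp": [20, -10, 0]}

```text
invalid input at $.plan[0]: expected keys dp, spin
```

Call:
arm_command:
  plan:
    - {"dp": [0, 0, 0], "spin": 0.141}
    - {"dp": [0, 0, 0], "spin": 0.141}
    - {"dp": [0, 0, 0], "spin": 0.141}
    - {"dp": [0, 0, 0], "spin": 0.141}
    - {"dp": [0, 0, 0], "spin": 0.141}

```text
clock: 1.4
position: [0.2542, -0.571, 0.4047]
ee_rot: [0.989, -0.145, 0.0, 0.0]
ft_force: [1.1, -0.2, 0.7]
grip_width: 1.0
grasp_force: 0.0
```

```bash
cat >> h.py <<'E'
def yaw(o): 
    x=Ro.from_quat(o['ee_rot']).as_matrix()[:,0]; return np.arctan2(x[1],x[0])
def go(o,X,yw=None):
    "tool-axes shift in mm to take the grasp point to world X, and spin"
    M=Ro.from_quat(o['ee_rot']).as_matrix(); g=np.array(o['position'])+M[:,2]*.155
    print('grasp',g.round(4),'yaw',round(yaw(o),4),'shift mm',(M.T@(np.array(X)-g)*1000).round(1),'spin',None if yw is None else round(yaw(o)-yw,3), 't',round(o['clock'],2))
E
python3 - <<'E'
from h import *
o,im=snap('wrist','w1')
print(o['position'],yaw(o),o['clock'])
for d in finder.find_in('wrist','cap'): print(d, proj('wrist',d['position'],o))
E
```

```text
[ 0.25417351 -0.5709879   0.40474695] -0.2919987811292567 1.4
{'position': [0.4611, -0.4569, 0.0226], 'score': 0.63} [154.87737639   9.53867832]
```

View pics/w1.png

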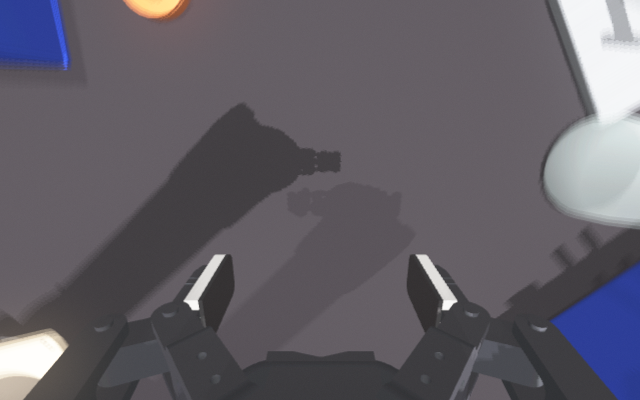

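Only the spin ran: the picture shows open bench under the tool and the brown cap at the top edge (155,10). Now the translation.

Call:
arm_command:
  plan:
    - {"dp": [16, -42, -4], "spin": 0}
    - {"dp": [16, -42, -4], "spin": 0}
    - {"dp": [16, -42, -4], "spin": 0}
    - {"dp": [16, -42, -4], "spin": 0}
    - {"dp": [16, -42, -4], "spin": 0}
  grip: -1

```text
clock: 2.0
position: [0.391, -0.3905, 0.4251]
ee_rot: [0.99, -0.14, 0.0, 0.0]
ft_force: [0.4, 0.1, -0.6]
grip_width: 0.998
grasp_force: 0.0
```

Call:
arm_command:
  plan:
    - {"dp": [16, -42, 0], "spin": 0}
    - {"dp": [16, -42, 0], "spin": 0}
    - {"dp": [16, -42, 0], "spin": 0}
    - {"dp": [16, -42, 0], "spin": 0}
    - {"dp": [19, -44, 0], "spin": 0}

```text
clock: 2.5
position: [0.5303, -0.2108, 0.4251]
ee_rot: [0.99, -0.141, 0.0, 0.0]
ft_force: [2.0, -0.6, -0.1]
grip_width: 1.001
grasp_force: 0.0
```

Call:
arm_command:
  plan:
    - {"dp": [0, 0, 0], "spin": 0}

```text
clock: 2.6
position: [0.5331, -0.2053, 0.4247]
ee_rot: [0.991, -0.135, 0.001, -0.002]
ft_force: [-0.0, 0.6, 0.1]
grip_width: 0.999
grasp_force: 0.0
```

Run:
```python
from h import *
o,im=snap('wrist','w2')
go(o,[.532,-.214,.170])
for th in ('cap','bath','probe','tray','bottle'):
  for d in finder.find_in('wrist',th): print(th,d, proj('wrist',d['position'],o).round())
```

```text
grasp [ 0.5333 -0.2049  0.2697] yaw -0.2715 shift mm [ 1.1  9.5 99.7] spin None t 2.6
cap {'position': [0.7288, -0.1001, 0.0213], 'score': 0.94} [181.  21.]
cap {'position': [0.492, -0.4513, 0.0225], 'score': 0.78} [526. 144.]
cap {'position': [0.5422, -0.218, 0.1456], 'score': 0.73} [334. 182.]
cap {'position': [0.3786, -0.1457, 0.0189], 'score': 0.68} [311. 278.]
bath {'position': [0.5908, -0.274, 0.1895], 'score': 0.91} [401. 109.]
probe {'position': [0.5417, 0.1784, 0.0342], 'score': 0.44} [ 39. 238.]
probe {'position': [0.437, 0.2023, 0.0048], 'score': 0.18} [ 80. 293.]
tray {'position': [0.4377, 0.2048, 0.0041], 'score': 0.63} [ 79. 293.]
bottle {'position': [0.6022, -0.0283, 0.1341], 'score': 0.86} [108. 171.]
```

View pics/w2.png

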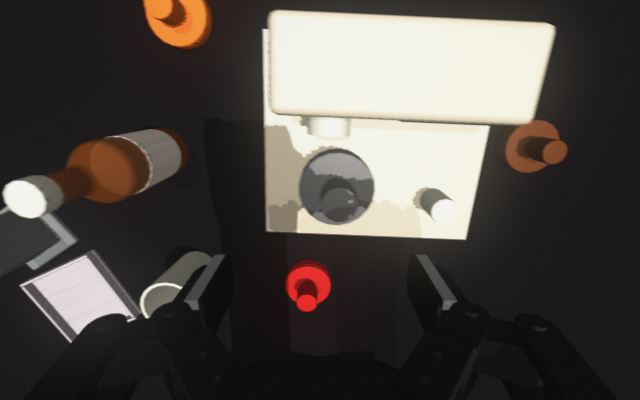

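The wrist view shows the grey cap's plate centred at (337,186) with its knob at about (339,203), and the control head behind it. The look-alikes are red (307,285), orange (178,20) and brown (533,147). The bottle is at the left (100,170).

Run:
```python
from h import *
o,im=snap('wrist','w3'); go(o,[.532,-.214,.170])
g=cv2.cvtColor(im,cv2.COLOR_BGR2GRAY)
c=cv2.HoughCircles(cv2.medianBlur(g,5),cv2.HOUGH_GRADIENT,1.5,300,param1=80,param2=20,minRadius=30,maxRadius=45); print(c)
print(ray('wrist',(337,186),.146,o),ray('wrist',c[0,0,:2],.146,o), ray('wrist',(339,207),.184,o))
print(ray('top',(310+205/4.5,150+265/4.5),.146))
cv2.imwrite('pics/crop2.png',cv2.resize(im[120:250,260:480],None,fx=3.6,fy=3.6,interpolation=cv2.INTER_CUBIC))
```

```text
grasp [ 0.529  -0.2136  0.2698] yaw -0.2872 shift mm [ 3.  -0.5 99.8] spin None t 2.9
[[[323.25 183.75  38.85]
  [ 17.25 210.75  33.9 ]]]
[ 0.53377479 -0.22887015  0.146     ] [ 0.53901906 -0.21818206  0.146     ] [ 0.52904298 -0.22699475  0.184     ]
[ 0.53341396 -0.21943697  0.146     ]
```

View pics/crop2.png

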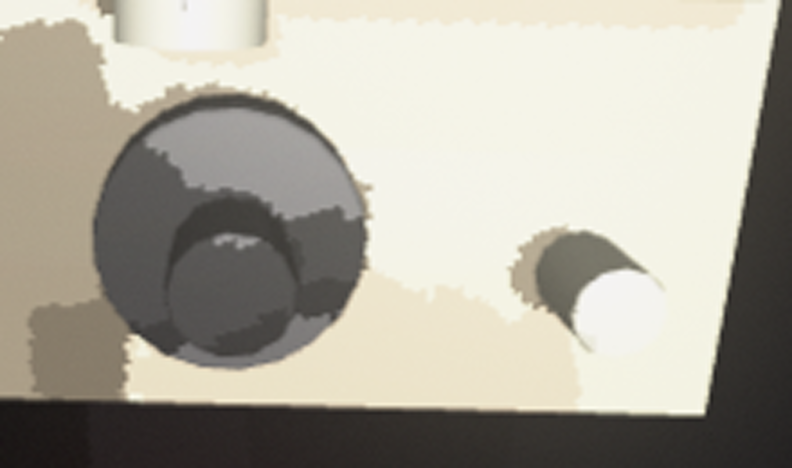

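The crop now shows the settled view, with the knob top at crop (233,294), so full-image (324.7,201.7). The plate is centred on (324,186) and the vent top is at (431.7,206.7).

Run:
```python
from h import *
o=manip.get_obs()
k=ray('wrist',(324.7,201.7),.184,o);p=ray('wrist',(324.2,185.8),.146,o);v=ray('wrist',(431.7,206.7),.147,o)
print(k,p,v,v-k); a=yaw(o); print(np.hypot(*(v-k)[:2]))
d=(v-k)[:2]; print('bath yaw',np.arctan2(d[1],d[0])-np.arctan2(-.095,-.015))
go(o,[*((k+p)/2)[:2],.170],a)
```

```text
[ 0.5360854  -0.21786001  0.184     ] [ 0.5371014  -0.21828687  0.146     ] [ 0.49269368 -0.30264265  0.147     ] [-0.04339173 -0.08478265 -0.037     ]
0.09524147778025754
bath yaw -0.3164408093455744
grasp [ 0.5291 -0.2134  0.2698] yaw -0.2874 shift mm [ 8.5  2.3 99.8] spin 0.0 t 2.95
```

Call:
arm_command:
  plan:
    - {"dp": [8, 2, 10], "spin": 0}
    - {"dp": [0, 0, 25], "spin": 0}
    - {"dp": [0, 0, 25], "spin": 0}
    - {"dp": [0, 0, 22], "spin": 0}
    - {"dp": [0, 0, 16], "spin": 0}

```text
clock: 3.45
position: [0.5364, -0.2169, 0.3242]
ee_rot: [0.99, -0.143, -0.001, -0.0]
ft_force: [0.1, -0.1, -0.2]
grip_width: 0.999
grasp_force: 0.0
```

Call:
arm_command:
  plan:
    - {"dp": [0, 0, 0], "spin": 0}
    - {"dp": [0, 0, 0], "spin": 0}
    - {"dp": [0, 0, 0], "spin": 0}
    - {"dp": [0, 0, 0], "spin": 0}
    - {"dp": [0, 0, 0], "spin": 0}
  grip: 1
  newtons: 30

```text
clock: 3.95
position: [0.5371, -0.2165, 0.3279]
ee_rot: [0.99, -0.143, 0.001, 0.0]
ft_force: [-0.7, -0.1, 4.7]
grip_width: 0.318
grasp_force: 29.6
```

Call:
arm_command:
  plan:
    - {"dp": [0, 0, 0], "spin": 0}
    - {"dp": [0, 0, 0], "spin": 0}
    - {"dp": [0, 0, 0], "spin": 0}
    - {"dp": [0, 0, 0], "spin": 0}
    - {"dp": [0, 0, 0], "spin": 0}

```text
clock: 4.45
position: [0.5371, -0.2165, 0.3278]
ee_rot: [0.99, -0.143, 0.001, 0.0]
ft_force: [-0.5, -0.4, 5.9]
grip_width: 0.32
grasp_force: 29.7
```

Call:
arm_command:
  plan:
    - {"dp": [0, 0, -15], "spin": 0}
    - {"dp": [0, 0, -25], "spin": 0}
    - {"dp": [0, 0, -25], "spin": 0}
    - {"dp": [0, 0, -25], "spin": 0}
    - {"dp": [0, 0, 0], "spin": 0}

```text
clock: 4.95
position: [0.5373, -0.2163, 0.4213]
ee_rot: [0.99, -0.143, 0.003, 0.001]
ft_force: [-0.6, 0.2, -1.4]
grip_width: 0.316
grasp_force: 29.6
```

Call:
arm_command:
  plan:
    - {"dp": [-10, -15, 0], "spin": 0}
    - {"dp": [-20, -33, 0], "spin": 0}
    - {"dp": [-24, -40, 0], "spin": 0}
    - {"dp": [-24, -40, 0], "spin": 0}
    - {"dp": [-24, -40, 0], "spin": 0}

```text
clock: 5.45
position: [0.4849, -0.024, 0.4159]
ee_rot: [0.99, -0.142, -0.001, 0.0]
ft_force: [0.8, 0.7, -0.1]
grip_width: 0.318
grasp_force: 29.7
```

Call:
arm_command:
  plan:
    - {"dp": [-24, -40, 0], "spin": 0}
    - {"dp": [-24, -40, 0], "spin": 0}
    - {"dp": [-24, -40, 0], "spin": 0}
    - {"dp": [-24, -40, 0], "spin": 0}
    - {"dp": [-20, -33, 0], "spin": 0}

```text
clock: 5.95
position: [0.4274, 0.1943, 0.4162]
ee_rot: [0.99, -0.142, -0.0, 0.0]
ft_force: [1.4, -0.4, -0.8]
grip_width: 0.318
grasp_force: 29.7
```

Call:
arm_command:
  plan:
    - {"dp": [0, 0, 0], "spin": 0}
    - {"dp": [0, 0, 0], "spin": 0}
    - {"dp": [0, 0, 0], "spin": 0}

```text
clock: 6.25
position: [0.4295, 0.1907, 0.4161]
ee_rot: [0.99, -0.143, -0.0, 0.001]
ft_force: [0.6, -0.9, -1.4]
grip_width: 0.317
grasp_force: 29.8
```

Run:
```python
from h import *
o,im=snap('wrist','w4')
go(o,[.433,.198,.170]); print(o['joint_pos'].round(2),o['grip_width'])
for th in ('cap','tray','probe','dock'):
  for d in finder.find_in('wrist',th): print(th,d, proj('wrist',d['position'],o).round())
```

```text
grasp [0.4294 0.1905 0.2611] yaw -0.2872 shift mm [ 1.4 -8.3 91.1] spin None t 6.25
[ 0.13  0.02 -0.65  1.81  0.01  1.32 -2.37] 0.31686668621034136
cap {'position': [0.4405, 0.1877, 0.2291], 'score': 0.83} [321. 227.]
cap {'position': [0.3722, -0.1322, 0.0204], 'score': 0.67} [594. 136.]
tray {'position': [0.4412, 0.1917, 0.005], 'score': 0.79} [317. 155.]
probe {'position': [0.5442, 0.2083, 0.1786], 'score': 0.74} [242.  56.]
dock {'position': [0.5255, 0.1902, 0.0609], 'score': 0.86} [294.  85.]
dock {'position': [0.5443, 0.1903, 0.1622], 'score': 0.58} [273.  51.]
```

View pics/w4.png

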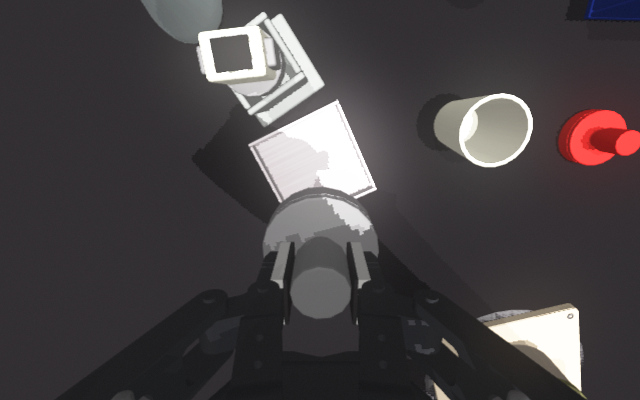

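The view shows the cap held upright (320,245) in front of the tray, whose corners are (338,101), (249,147) and (375,190). The probe head is at (234,55), with buttons at its left and right edges (202,62) and (270,50). The beaker is at (485,130).

Run:
```python
from h import *
o=manip.get_obs()
r=lambda u,v,z: ray('wrist',(u,v),z,o)
T=[r(338,101,.018),r(249,147,.018),r(375,190,.018)]
print('tray',(T[1]+T[2])/2,[np.linalg.norm(T[0]-T[i]) for i in (1,2)])
P=[r(*q,.175) for q in ((199,33),(265,27),(268,75),(206,83))]
print('probe',np.mean(P,0),P); 
for a,b in ((0,1),(3,2),(1,2),(0,3)): d=P[a]-P[b];print(np.arctan2(d[1],d[0]),np.linalg.norm(d))
c=r(320,293,.0)
go(o,[*((T[1]+T[2])/2)[:2],.053],2.1-2*np.pi)
```

```text
tray [0.42850479 0.2010301  0.018     ] [np.float64(0.11955340671755743), np.float64(0.11843467485636691)]
probe [0.54750853 0.21384782 0.175     ] [array([0.56547756, 0.23036815, 0.175     ]), array([0.55693059, 0.18986797, 0.175     ]), array([0.53035258, 0.19736863, 0.175     ]), array([0.53727339, 0.23778654, 0.175     ])]
1.3628128191707818 0.041392214009789825
1.4012095887640434 0.04100615126111639
-0.27505984140160156 0.027616129452347895
-0.25719894887599193 0.02916345605043134
grasp [0.4298 0.1908 0.2616] yaw -0.2876 shift mm [ -4.1  -9.5 208.6] spin 3.896 t 6.5
```

Call:
arm_command:
  plan:
    - {"dp": [-4, -10, 0], "spin": -0.05}
    - {"dp": [0, 0, 0], "spin": -0.15}
    - {"dp": [0, 0, 0], "spin": -0.15}
    - {"dp": [0, 0, 0], "spin": -0.15}
    - {"dp": [0, 0, 0], "spin": -0.15}

```text
clock: 7.0
position: [0.4285, 0.2029, 0.4167]
ee_rot: [0.983, 0.185, 0.0, -0.0]
ft_force: [-0.4, -0.4, -1.9]
grip_width: 0.316
grasp_force: 29.8
```

Call:
arm_command:
  plan:
    - {"dp": [0, 0, 0], "spin": -0.15}
    - {"dp": [0, 0, 0], "spin": -0.15}
    - {"dp": [0, 0, 0], "spin": -0.15}
    - {"dp": [0, 0, 0], "spin": -0.15}
    - {"dp": [0, 0, 0], "spin": -0.15}

```text
clock: 7.5
position: [0.4285, 0.2029, 0.4167]
ee_rot: [0.847, 0.532, 0.0, -0.0]
ft_force: [0.8, 0.4, -0.4]
grip_width: 0.319
grasp_force: 29.7
```

Call:
arm_command:
  plan:
    - {"dp": [0, 0, 0], "spin": -0.15}
    - {"dp": [0, 0, 0], "spin": -0.15}
    - {"dp": [0, 0, 0], "spin": -0.15}
    - {"dp": [0, 0, 0], "spin": -0.15}
    - {"dp": [0, 0, 0], "spin": -0.15}

```text
clock: 8.0
position: [0.4285, 0.2029, 0.4167]
ee_rot: [0.593, 0.805, 0.0, -0.0]
ft_force: [-0.6, 0.4, -0.5]
grip_width: 0.319
grasp_force: 29.7
```

Call:
arm_command:
  plan:
    - {"dp": [0, 0, 0], "spin": -0.15}
    - {"dp": [0, 0, 0], "spin": -0.1}
    - {"dp": [0, 0, 0], "spin": 0}
    - {"dp": [0, 0, 0], "spin": 0}

```text
clock: 8.4
position: [0.4285, 0.2026, 0.4167]
ee_rot: [0.492, 0.87, 0.0, -0.0]
ft_force: [0.7, -0.4, -1.5]
grip_width: 0.318
grasp_force: 29.7
```

Run:
```python
from h import *
o=manip.get_obs()
go(o,[.4285,.201,.053]); print(o['joint_pos'].round(2))
```

```text
grasp [0.4285 0.2026 0.2617] yaw 2.1121 shift mm [ -1.4  -0.9 208.7] spin None t 8.4
[ 0.16  0.03 -0.7   1.79  0.02  1.32 -0.  ]
```

Call:
arm_command:
  plan:
    - {"dp": [0, 0, 40], "spin": 0}
    - {"dp": [0, 0, 45], "spin": 0}
    - {"dp": [0, 0, 45], "spin": 0}
    - {"dp": [0, 0, 40], "spin": 0}
    - {"dp": [0, 0, 20], "spin": 0}

```text
clock: 8.9
position: [0.4274, 0.2018, 0.2235]
ee_rot: [0.492, 0.87, -0.001, -0.001]
ft_force: [-0.4, -2.1, -0.2]
grip_width: 0.322
grasp_force: 29.8
```

Call:
arm_command:
  plan:
    - {"dp": [0, 0, 8], "spin": 0}
    - {"dp": [0, 0, 4], "spin": 0}
    - {"dp": [0, 0, 4], "spin": 0}
    - {"dp": [0, 0, 0], "spin": 0}

```text
clock: 9.3
position: [0.4289, 0.2024, 0.2113]
ee_rot: [0.492, 0.871, 0.0, 0.001]
ft_force: [-0.3, -0.0, -1.0]
grip_width: 0.317
grasp_force: 29.8
```

Call:
arm_command:
  plan:
    - {"dp": [0, 0, 2], "spin": 0}
    - {"dp": [0, 0, 1.5], "spin": 0}
    - {"dp": [0, 0, 0], "spin": 0}

```text
clock: 9.6
position: [0.4286, 0.2022, 0.2073]
ee_rot: [0.492, 0.871, 0.0, 0.0]
ft_force: [0.4, 0.4, -1.0]
grip_width: 0.314
grasp_force: 29.8
```

Call:
arm_command:
  plan:
    - {"dp": [0, 0, 1.5], "spin": 0}
    - {"dp": [0, 0, 0], "spin": 0}

```text
clock: 9.8
position: [0.4287, 0.2022, 0.2059]
ee_rot: [0.492, 0.871, 0.0, 0.0]
ft_force: [-0.0, -1.3, 0.1]
grip_width: 0.316
grasp_force: 30.1
```

Call:
arm_command:
  plan:
    - {"dp": [0, 0, 1], "spin": 0}
    - {"dp": [0, 0, 1], "spin": 0}
    - {"dp": [0, 0, 0], "spin": 0}

```text
clock: 10.1
position: [0.4288, 0.2025, 0.2056]
ee_rot: [0.492, 0.871, -0.0, 0.001]
ft_force: [-11.4, -6.7, 32.7]
grip_width: 0.318
grasp_force: 33.2
```

Call:
arm_command:
  plan:
    - {"dp": [0, 0, -1.5], "spin": 0}
    - {"dp": [0, 0, 0], "spin": 0}

```text
clock: 10.3
position: [0.4288, 0.2023, 0.2058]
ee_rot: [0.492, 0.871, 0.0, 0.0]
ft_force: [-3.6, -2.0, 11.5]
grip_width: 0.314
grasp_force: 30.9
```

Call:
arm_command:
  plan:
    - {"dp": [0, 0, 0], "spin": 0}
    - {"dp": [0, 0, 0], "spin": 0}
    - {"dp": [0, 0, 0], "spin": 0}
    - {"dp": [0, 0, 0], "spin": 0}
    - {"dp": [0, 0, 0], "spin": 0}
  grip: -1

```text
clock: 10.8
position: [0.4285, 0.2022, 0.2051]
ee_rot: [0.492, 0.871, -0.0, -0.0]
ft_force: [-0.6, 0.6, -0.6]
grip_width: 0.999
grasp_force: 0.0
```

Call:
arm_command:
  plan:
    - {"dp": [0, 0, -20], "spin": 0}
    - {"dp": [0, 0, -40], "spin": 0}
    - {"dp": [0, 0, -45], "spin": 0}
    - {"dp": [0, 0, -45], "spin": 0}
    - {"dp": [0, 0, -40], "spin": 0}

```text
clock: 11.3
position: [0.4282, 0.2024, 0.3975]
ee_rot: [0.491, 0.871, 0.0, 0.0]
ft_force: [0.8, 0.3, -0.3]
grip_width: 1.002
grasp_force: 0.0
```

Run:
```python
from h import *
o,im=snap('wrist','w5')
go(o,[.5475,.214,.151],-.2+np.pi); print(o['joint_pos'].round(2))
for th in ('cap','tray','probe','dock'):
  for d in finder.find_in('wrist',th): print(th,d, proj('wrist',d['position'],o).round())
```

```text
grasp [0.4284 0.2024 0.2425] yaw 2.1141 shift mm [-51.6 107.8  91.6] spin -0.827 t 11.3
[ 0.17  0.04 -0.72  1.82  0.03  1.28 -0.01]
cap {'position': [0.4283, 0.2064, 0.0224], 'score': 0.71} [321. 167.]
cap {'position': [0.5228, 0.2227, 0.0695], 'score': 0.71} [406. 209.]
tray {'position': [0.4239, 0.2055, 0.0026], 'score': 0.6} [317. 162.]
tray {'position': [0.5401, 0.2222, 0.1675], 'score': 0.42} [459. 267.]
probe {'position': [0.4356, 0.0232, 0.0587], 'score': 0.45} [248. 303.]
dock {'position': [0.5234, 0.2254, 0.0674], 'score': 0.87} [407. 207.]
```

View pics/w5.png

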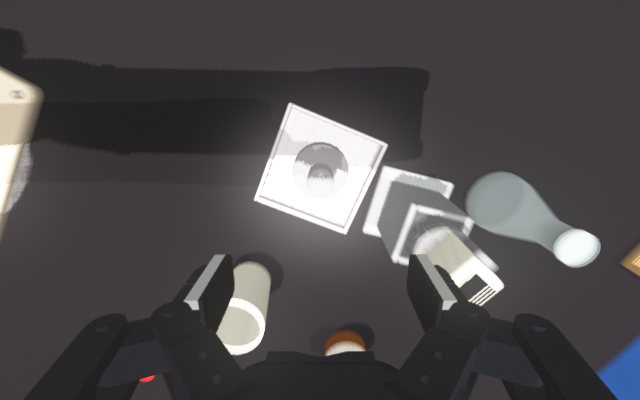

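The cap stands upright in the middle of the tray (322,170). The probe and dock are to the right at (455,262). Next, turn and hover over the probe.

Call:
arm_command:
  plan:
    - {"dp": [0, 0, -20], "spin": -0.15}
    - {"dp": [0, 0, 0], "spin": -0.15}
    - {"dp": [0, 0, 0], "spin": -0.15}
    - {"dp": [0, 0, 0], "spin": -0.15}
    - {"dp": [0, 0, 0], "spin": -0.15}

```text
clock: 12.05
position: [0.4283, 0.202, 0.4134]
ee_rot: [0.135, 0.991, -0.001, -0.001]
ft_force: [0.3, -0.1, 0.2]
grip_width: 1.002
grasp_force: 0.0
```

Call:
arm_command:
  plan:
    - {"dp": [0, 0, 0], "spin": -0.08}
    - {"dp": [-30, 9, 0], "spin": 0}
    - {"dp": [-42, 13, 0], "spin": 0}
    - {"dp": [-42, 13, 0], "spin": 0}
    - {"dp": [0, 0, 0], "spin": 0}

```text
clock: 12.55
position: [0.5514, 0.2125, 0.4101]
ee_rot: [0.1, 0.995, -0.0, -0.003]
ft_force: [-1.2, -0.8, -0.8]
grip_width: 1.003
grasp_force: 0.0
```

Call:
arm_command:
  plan:
    - {"dp": [0, 0, 0], "spin": 0}
    - {"dp": [0, 0, 0], "spin": 0}

```text
clock: 12.75
position: [0.5463, 0.2146, 0.4144]
ee_rot: [0.098, 0.995, -0.0, -0.001]
ft_force: [-0.4, 0.1, -0.5]
grip_width: 1.0
grasp_force: 0.0
```

Run:
```python
from h import *
o,im=snap('wrist','w6')
go(o,[.5475,.214,.151],-.2+np.pi); print(o['joint_pos'].round(2), proj('wrist',[.5475,.214,.175],o))
for th in ('probe','dock'):
  for d in finder.find_in('wrist',th): print(th,d, proj('wrist',d['position'],o).round())
x,y=[int(v) for v in proj('wrist',[.5475,.214,.175],o)]
x0=x-100;y0=max(0,y-75);print(x0,y0)
cv2.imwrite('pics/crop3.png',cv2.resize(im[y0:y0+150,x0:x0+200],None,fx=4,fy=4,interpolation=cv2.INTER_CUBIC))
```

```text
grasp [0.5461 0.2146 0.2594] yaw 2.9451 shift mm [ -1.7  -0.2 108.4] spin 0.004 t 12.75
[ 0.12  0.32 -0.71  1.52  0.21  1.38  0.77] [318.47134902 212.83552942]
probe {'position': [0.5402, 0.2117, 0.1787], 'score': 0.63} [313. 206.]
dock {'position': [0.5216, 0.2189, 0.0565], 'score': 0.74} [319. 150.]
dock {'position': [0.6256, 0.2729, 0.0652], 'score': 0.19} [383. 231.]
218 137
```

View pics/crop3.png

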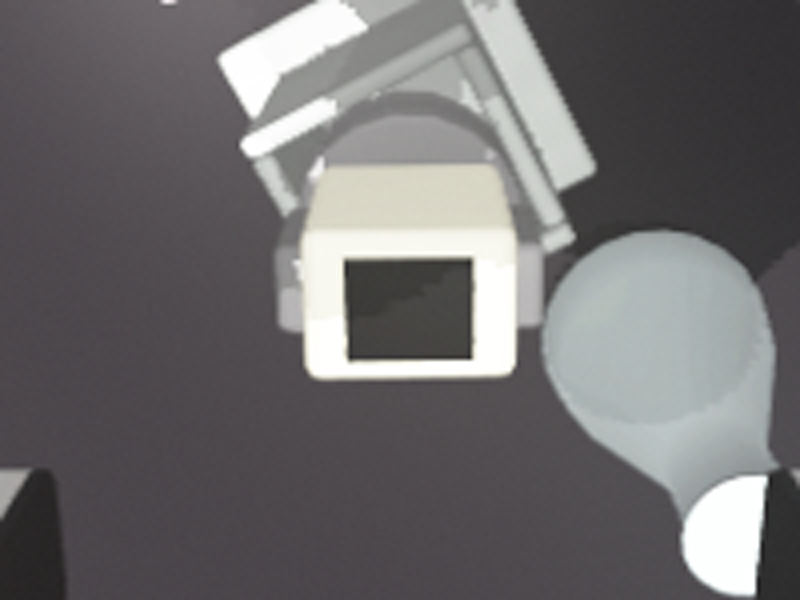

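The crop shows the probe head squared up to the tool: top face centred at crop (410,304), full-image (320.4,213), with a button on each side. That is within 1 mm of my estimate, and the flask on the right is clear of the finger. I'll descend and squeeze.

Call:
arm_command:
  plan:
    - {"dp": [-1.5, 0.5, 30], "spin": 0}
    - {"dp": [0, 0, 35], "spin": 0}
    - {"dp": [0, 0, 25], "spin": 0}
    - {"dp": [0, 0, 12], "spin": 0}
    - {"dp": [0, 0, 6], "spin": 0}

```text
clock: 13.4
position: [0.5484, 0.2142, 0.3069]
ee_rot: [0.099, 0.995, -0.0, -0.0]
ft_force: [-0.4, -0.3, -0.0]
grip_width: 0.999
grasp_force: 0.0
```

Call:
arm_command:
  plan:
    - {"dp": [0, 0, 0], "spin": 0}
    - {"dp": [0, 0, 0], "spin": 0}

```text
clock: 13.6
position: [0.5491, 0.2146, 0.3086]
ee_rot: [0.099, 0.995, 0.0, 0.001]
ft_force: [1.1, 0.7, 0.2]
grip_width: 1.004
grasp_force: 0.0
```

```bash
python3 -c "
from h import *
go(manip.get_obs(),[.5475,.214,.151],-.2+np.pi)"
```

```text
grasp [0.5494 0.2147 0.1536] yaw 2.9438 shift mm [ 1.7 -1.   2.6] spin 0.002 t 13.6
```

Call:
arm_command:
  plan:
    - {"dp": [1.5, -0.5, 3], "spin": 0}
    - {"dp": [0, 0, 0], "spin": 0}

```text
clock: 13.8
position: [0.5471, 0.2142, 0.3046]
ee_rot: [0.099, 0.995, 0.0, 0.0]
ft_force: [-1.0, 0.2, -0.7]
grip_width: 0.997
grasp_force: 0.0
```

Call:
arm_command:
  plan:
    - {"dp": [0, 0, 0], "spin": 0}
    - {"dp": [0, 0, 0], "spin": 0}
    - {"dp": [0, 0, 0], "spin": 0}
    - {"dp": [0, 0, 0], "spin": 0}
    - {"dp": [0, 0, 0], "spin": 0}
  grip: 1
  newtons: 45

```text
clock: 14.3
position: [0.5474, 0.2143, 0.3048]
ee_rot: [0.099, 0.995, 0.0, 0.0]
ft_force: [-0.2, -0.5, 6.2]
grip_width: 0.461
grasp_force: 45.7
```

Call:
arm_command:
  plan:
    - {"dp": [0, 0, 0], "spin": 0}
    - {"dp": [0, 0, 0], "spin": 0}
    - {"dp": [0, 0, 0], "spin": 0}

```text
clock: 14.6
position: [0.5474, 0.2142, 0.3047]
ee_rot: [0.099, 0.995, 0.0, 0.0]
ft_force: [0.1, -0.4, 6.6]
grip_width: 0.462
grasp_force: 45.7
```

```bash
python3 -c "
from h import *
o=manip.get_obs();go(o,[.5475,.214,.151],-.2+np.pi);print(o['torque'],o['joint_pos'].round(2))"
```

```text
grasp [0.5476 0.2143 0.1497] yaw 2.9438 shift mm [ 0.  -0.3 -1.3] spin 0.002 t 14.6
[-0.10101824  0.12980133  0.01430828] [ 0.1   0.41 -0.68  1.66  0.28  1.17  0.72]
```

Call:
arm_command:
  plan:
    - {"dp": [0, 0, -5], "spin": 0}
    - {"dp": [0, 0, -10], "spin": 0}
    - {"dp": [0, 0, -15], "spin": 0}
    - {"dp": [0, 0, -20], "spin": 0}
    - {"dp": [0, 0, -20], "spin": 0}

```text
clock: 15.1
position: [0.5471, 0.2142, 0.3759]
ee_rot: [0.099, 0.995, 0.0, 0.0]
ft_force: [0.2, 0.3, -1.8]
grip_width: 0.46
grasp_force: 45.3
```

Call:
arm_command:
  plan:
    - {"dp": [0, 0, -25], "spin": 0}
    - {"dp": [0, 0, -25], "spin": 0}
    - {"dp": [0, 0, -20], "spin": 0}
    - {"dp": [0, 0, -10], "spin": 0}
    - {"dp": [0, 0, 0], "spin": 0}

```text
clock: 15.6
position: [0.5472, 0.2144, 0.456]
ee_rot: [0.099, 0.995, 0.001, 0.001]
ft_force: [-0.5, 1.2, -2.4]
grip_width: 0.462
grasp_force: 45.3
```

Run:
```python
from h import *
o,im=snap('wrist','w7'); print(o['ft_force'],o['grip_width'])
go(o,[.490,0,.300],-.3+np.pi); print(o['joint_pos'].round(2))
for d in finder.find_in('wrist','probe'): print(d, proj('wrist',d['position'],o).round())
cv2.imwrite('pics/w7.png',im)
```

```text
[-0.48063054  1.19190163 -2.44763077] 0.46172156351611754
grasp [0.5476 0.2145 0.301 ] yaw 2.9439 shift mm [  14.3 -221.7    0.7] spin 0.102 t 15.6
[ 0.12  0.3  -0.71  1.46  0.2   1.45  0.78]
{'position': [0.5385, 0.215, 0.3311], 'score': 0.61} [314. 299.]
{'position': [0.4308, 0.2022, 0.021], 'score': 0.54} [290.  69.]
```

View pics/w7.png

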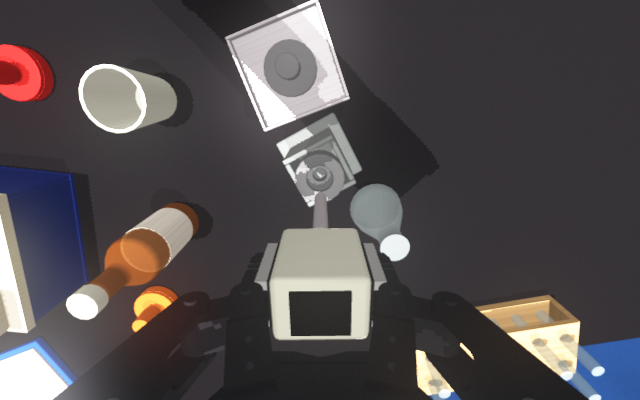

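The picture shows the probe held square and clear of the dock, with its rod running down to (320,200) above the open dock neck (320,173). The cap stands in the tray (290,68), and the bottle and flask are undisturbed. The dock neck's place in this image also gives me a visual reference for the bath.

Call:
arm_command:
  plan:
    - {"dp": [1, -25, -10], "spin": 0}
    - {"dp": [2, -43, -5], "spin": 0}
    - {"dp": [2, -46, 0], "spin": 0}
    - {"dp": [2, -46, 0], "spin": 0}
    - {"dp": [2, -46, 0], "spin": 0}

```text
clock: 16.2
position: [0.4969, 0.0121, 0.468]
ee_rot: [0.099, 0.995, -0.0, -0.001]
ft_force: [1.2, -1.2, -2.1]
grip_width: 0.464
grasp_force: 45.7
```

Call:
arm_command:
  plan:
    - {"dp": [-14, -42, 0], "spin": 0}
    - {"dp": [-16, -42, 0], "spin": 0}
    - {"dp": [-16, -42, 0], "spin": 0}
    - {"dp": [-16, -40, 0], "spin": 0}
    - {"dp": [-14, -32, 0], "spin": 0}

```text
clock: 16.7
position: [0.5331, -0.1981, 0.4677]
ee_rot: [0.1, 0.995, -0.0, -0.001]
ft_force: [-0.1, 0.4, -1.5]
grip_width: 0.462
grasp_force: 45.8
```

Call:
arm_command:
  plan:
    - {"dp": [-8, -22, 0], "spin": 0}
    - {"dp": [0, 0, 0], "spin": 0}
    - {"dp": [0, 0, 0], "spin": 0}
    - {"dp": [0, 0, 0], "spin": 0}

```text
clock: 17.1
position: [0.5371, -0.217, 0.4687]
ee_rot: [0.098, 0.995, 0.0, -0.0]
ft_force: [-0.3, -0.1, -0.8]
grip_width: 0.468
grasp_force: 45.8
```

Run:
```python
from h import *
o,im=snap('wrist','w8'); print(o['ft_force'],o['grip_width'])
go(o,[.5366,-.218,.316]); print(o['joint_pos'].round(2))
print('expect neck', proj('wrist',[.5366,-.218,.14],o))
d=cv2.imread('pics/w7.png')
def circ(I,uv,rr):
    x,y=[int(v) for v in uv];P=cv2.cvtColor(I[y-50:y+50,x-60:x+60],cv2.COLOR_BGR2GRAY);P=cv2.resize(P,None,fx=4,fy=4,interpolation=cv2.INTER_CUBIC)
    c=cv2.HoughCircles(P,cv2.HOUGH_GRADIENT,1,20,param1=100,param2=15,minRadius=int(rr[0]*4),maxRadius=int(rr[1]*4))
    return None if c is None else [(x-60+a/4,y-50+b/4,r/4) for a,b,r in c[0][:3]]
for r in ((20,30),(10,16)):
  print('dock',r,circ(d,(320,172),r)); print('bath',r,circ(im,proj('wrist',[.5366,-.218,.14],o),r))
```

```text
[-0.33130212 -0.12280288 -0.75567191] 0.46828312576586945
grasp [ 0.537  -0.2169  0.3137] yaw 2.9455 shift mm [ 0.2 -1.2 -2.3] spin None t 17.1
[ 0.66  0.23 -0.42  1.47  0.09  1.46  1.61]
expect neck [317.84282352 179.29722109]
dock (20, 30) [(np.float32(319.125), np.float32(175.875), np.float32(26.225)), (np.float32(323.625), np.float32(178.125), np.float32(28.475)), (np.float32(316.125), np.float32(164.375), np.float32(27.65))]
bath (20, 30) [(np.float32(318.625), np.float32(177.875), np.float32(24.325)), (np.float32(318.875), np.float32(172.625), np.float32(23.425)), (np.float32(323.625), np.float32(177.625), np.float32(29.85))]
dock (10, 16) [(np.float32(319.625), np.float32(177.375), np.float32(14.275))]
bath (10, 16) None
```

Call:
arm_command:
  plan:
    - {"dp": [0, -0.8, 15], "spin": 0}
    - {"dp": [0, 0, 20], "spin": 0}
    - {"dp": [0, 0, 15], "spin": 0}
    - {"dp": [0, 0, 5], "spin": 0}
    - {"dp": [0, 0, 0], "spin": 0}

```text
clock: 17.65
position: [0.5367, -0.2189, 0.4133]
ee_rot: [0.099, 0.995, 0.0, -0.001]
ft_force: [-0.7, -0.5, -1.4]
grip_width: 0.467
grasp_force: 45.8
```

Call:
arm_command:
  plan:
    - {"dp": [0, 0, 4], "spin": 0}
    - {"dp": [0, 0, 4], "spin": 0}
    - {"dp": [0, 0, 4], "spin": 0}
    - {"dp": [0, 0, 4], "spin": 0}
    - {"dp": [0, 0, 0], "spin": 0}

```text
clock: 18.15
position: [0.5368, -0.2191, 0.3976]
ee_rot: [0.099, 0.995, 0.0, -0.0]
ft_force: [-0.1, 0.0, -1.8]
grip_width: 0.461
grasp_force: 45.8
```

Call:
arm_command:
  plan:
    - {"dp": [0, 0, 4], "spin": 0}
    - {"dp": [0, 0, 4], "spin": 0}
    - {"dp": [0, 0, 4], "spin": 0}
    - {"dp": [0, 0, 4], "spin": 0}
    - {"dp": [0, 0, 0], "spin": 0}

```text
clock: 18.65
position: [0.5367, -0.2191, 0.3814]
ee_rot: [0.099, 0.995, 0.0, -0.0]
ft_force: [0.4, 0.1, -1.4]
grip_width: 0.466
grasp_force: 45.8
```

Call:
arm_command:
  plan:
    - {"dp": [0, 0, 7], "spin": 0}
    - {"dp": [0, 0, 7], "spin": 0}
    - {"dp": [0, 0, 7], "spin": 0}
    - {"dp": [0, 0, 7], "spin": 0}
    - {"dp": [0, 0, 0], "spin": 0}

```text
clock: 19.15
position: [0.5366, -0.219, 0.3528]
ee_rot: [0.099, 0.995, 0.0, -0.001]
ft_force: [0.3, 0.0, -2.3]
grip_width: 0.463
grasp_force: 45.8
```

Call:
arm_command:
  plan:
    - {"dp": [0, 0, 6], "spin": 0}
    - {"dp": [0, 0, 6], "spin": 0}
    - {"dp": [0, 0, 4], "spin": 0}
    - {"dp": [0, 0, 3], "spin": 0}
    - {"dp": [0, 0, 0], "spin": 0}

```text
clock: 19.65
position: [0.5368, -0.2191, 0.3348]
ee_rot: [0.099, 0.995, 0.0, -0.0]
ft_force: [-0.0, -0.8, -1.8]
grip_width: 0.463
grasp_force: 45.8
```

Call:
arm_command:
  plan:
    - {"dp": [0, 0, 3], "spin": 0}
    - {"dp": [0, 0, 3], "spin": 0}
    - {"dp": [0, 0, 3], "spin": 0}
    - {"dp": [0, 0, 0], "spin": 0}

```text
clock: 20.05
position: [0.5368, -0.2191, 0.3257]
ee_rot: [0.099, 0.995, 0.0, -0.0]
ft_force: [0.2, 0.6, -1.8]
grip_width: 0.462
grasp_force: 45.8
```

Call:
arm_command:
  plan:
    - {"dp": [0, 0, 3], "spin": 0}
    - {"dp": [0, 0, 2], "spin": 0}
    - {"dp": [0, 0, 0], "spin": 0}

```text
clock: 20.35
position: [0.5366, -0.2189, 0.3207]
ee_rot: [0.099, 0.995, 0.0, -0.001]
ft_force: [-2.1, 1.3, -1.5]
grip_width: 0.461
grasp_force: 46.3
```

Call:
arm_command:
  plan:
    - {"dp": [0, 0, 1], "spin": 0}
    - {"dp": [0, 0, 1], "spin": 0}
    - {"dp": [0, 0, 0], "spin": 0}

```text
clock: 20.65
position: [0.5367, -0.219, 0.3198]
ee_rot: [0.099, 0.995, -0.0, -0.0]
ft_force: [-7.5, 1.8, 6.4]
grip_width: 0.464
grasp_force: 47.0
```

Call:
arm_command:
  plan:
    - {"dp": [0, 0, 1], "spin": 0}
    - {"dp": [0, 0, 0], "spin": 0}

```text
clock: 20.85
position: [0.5366, -0.2189, 0.3197]
ee_rot: [0.099, 0.995, -0.0, -0.0]
ft_force: [-11.0, 3.8, 14.1]
grip_width: 0.464
grasp_force: 47.9
```

Call:
arm_command:
  plan:
    - {"dp": [0, 0, 0], "spin": 0}
    - {"dp": [0, 0, 0], "spin": 0}
    - {"dp": [0, 0, 0], "spin": 0}
    - {"dp": [0, 0, 0], "spin": 0}
    - {"dp": [0, 0, 0], "spin": 0}
  grip: -1

```text
clock: 21.35
position: [0.537, -0.2191, 0.3182]
ee_rot: [0.099, 0.995, -0.0, 0.0]
ft_force: [0.8, 0.1, -0.5]
grip_width: 1.0
grasp_force: 0.0
```

Call:
arm_command:
  plan:
    - {"dp": [0, 0, -15], "spin": 0}
    - {"dp": [0, 0, -30], "spin": 0}
    - {"dp": [0, 0, -35], "spin": 0}
    - {"dp": [0, 0, -20], "spin": 0}
    - {"dp": [0, 0, 0], "spin": 0}

```text
clock: 21.85
position: [0.5375, -0.219, 0.4229]
ee_rot: [0.099, 0.995, -0.001, 0.003]
ft_force: [-1.5, 0.2, 0.2]
grip_width: 0.996
grasp_force: 0.0
```

Call:
arm_command:
  plan:
    - {"dp": [0, 0, 0], "spin": 0}
    - {"dp": [0, 0, 0], "spin": 0}
    - {"dp": [0, 0, 0], "spin": 0}

```text
clock: 22.15
position: [0.5367, -0.2191, 0.4173]
ee_rot: [0.099, 0.995, 0.0, -0.001]
ft_force: [0.7, -0.5, -0.3]
grip_width: 0.998
grasp_force: 0.0
```

Run:
```python
from h import *
o,im=snap('wrist','w9'); go(o,[.5366,-.219,.166])
for d in finder.find_in('wrist','probe'): print(d, proj('wrist',d['position'],o).round())
snap('top','top9')
for n in ('probe','cap','tray','bottle','flask','beaker'):print(n,[(d['position'],d['score']) for d in finder.find_in('top',n)])
uv=proj('wrist',[.5366,-.219,.19],o);print('expected top centre',uv)
# dark recess of the head top, compare with the same recess in the docked view w6
g=cv2.cvtColor(im,cv2.COLOR_BGR2GRAY);y=int(uv[1])
for I,n in ((im,'bath'),(cv2.imread('pics/w6.png'),'dock')):
    r=cv2.cvtColor(I,cv2.COLOR_BGR2GRAY)
    print(n,[r[v,270:370:3].tolist() for v in (206,)])
    print(n,'col',r[150:250:3,320].tolist())
```

```text
grasp [ 0.5365 -0.219   0.2623] yaw 2.9438 shift mm [-0.3 -0.  96.3] spin None t 22.15
{'position': [0.5293, -0.2209, 0.1907], 'score': 0.73} [314. 208.]
probe []
cap [([0.427, 0.1918, 0.0234], 0.76), ([0.3654, -0.1311, 0.0186], 0.72), ([0.4816, -0.4464, 0.0194], 0.7), ([0.7301, -0.0958, 0.024], 0.52)]
tray [([0.4296, 0.1931, 0.002], 0.94)]
bottle [([0.5873, -0.0163, 0.1296], 0.84)]
flask [([0.6239, 0.2718, 0.061], 0.87)]
beaker [([0.4316, 0.0202, 0.0238], 0.86), ([0.5858, -0.0168, 0.1292], 0.54)]
expected top centre [318.67175096 217.23629514]
bath [[243, 242, 242, 242, 240, 99, 82, 87, 135, 141, 141, 59, 48, 50, 47, 46, 45, 45, 44, 45, 42, 42, 40, 136, 135, 134, 104, 88, 80, 167, 168, 166, 166, 167]]
bath col [230, 230, 230, 78, 66, 112, 136, 134, 130, 124, 99, 106, 107, 107, 108, 105, 132, 138, 96, 45, 44, 44, 44, 45, 48, 47, 46, 46, 165, 130, 131, 131, 132, 100]
dock [[78, 80, 82, 81, 83, 82, 142, 148, 234, 247, 247, 227, 60, 60, 60, 61, 61, 61, 61, 62, 73, 72, 191, 255, 255, 253, 188, 184, 84, 63, 166, 173, 177, 182]]
dock col [168, 173, 153, 160, 120, 131, 155, 154, 151, 149, 211, 213, 213, 214, 214, 243, 248, 163, 62, 62, 60, 72, 70, 68, 69, 68, 254, 164, 81, 81, 79, 77, 78, 78]
```

```bash
python3 -c "
from h import *
print(manip.hand_in())"
```

```text
the job is handed in; nothing more can be done
None
```

The job is handed in, and my last checks agree with it, though no verdict came back: the cap stands upright in the tray, the probe is home in the bath's neck with both buttons out, and the flask, bottle and beaker have not moved.

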